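# Lay a breakfast place with an egg in its cup

## Task

Lay a breakfast place in this order: stand the mug in the middle of the round coaster; stand the milk bottle straight behind the mug (on its far side as the robot sees it) with a gap of about 4.5 cm between their bodies; put the egg cup midway between the mug and the wooden spoon rest, in line with both; last, seat the egg upright in the egg cup, blunt end down. Set each thing down upright rather than dropping it, let go of it before the next, and leave the salt pot where it stands.

Things in the scene. Friction and masses are not known exactly. Their poses are not given: they have to be found in the camera images.
- mug: Small white ceramic mug with one handle, standing upright; 62 mm across its body, 78 mm tall, wall 4 mm, open top. Origin: centre of its underside. The handle sticks out about 36 mm from the body along the mug's own +y; at the start it points roughly towards the robot, up to 30 degrees either way, so the body can be gripped across, at right angles to the handle.
- milk_bottle: Small clear glass milk bottle, empty, standing upright; body 56 mm across up to 78 mm height, then shoulders, neck 30 to 32 mm across from 108 to 138 mm height, lip 36 mm across from 141 to the top at 150 mm. Origin: centre of its underside, z up.
- egg_cup: White ceramic egg cup, empty, standing upright; 60 mm tall; foot 46 mm across, thin stem, round bowl 43 mm across outside from 34 to 60 mm height, mouth 35 mm across inside. Origin: centre of the foot's underside, z up.
- egg: Hard-boiled brown egg, 57 mm long, 44 mm across, starting upright, blunt end down, in a fixed wooden ring stand (38 mm across, 20 mm tall). Origin: its lowest point, middle of the blunt end; z to the thin end; widest 22 mm above the origin. The blunt end is a ball of 22 mm radius; in the stand the origin is 15 mm above the worktop; seated in the cup it rests on the mouth edge, origin 51 mm above the cup origin.
- coaster: Round cork coaster, fixed to the worktop; 90 mm across, 4 mm thick. Origin: centre of its underside. Its axes are parallel to the world's at every start.
- spoon_rest: Flat wooden spoon rest, fixed to the worktop, empty; 126 mm long along x, 72 mm across (y) at its round far end, 8 mm thick with two 17 mm high pegs at the end towards the robot. Origin: middle, underside. Always level with the coaster (same distance ahead, centres 250 mm apart), on its left at some starts and its right at others.
- salt_pot: Bystander: dark turned-wood salt pot, 42 mm across, 80 mm tall, standing among the other things. Origin: centre of its underside. Not to be moved.

How it is judged:
On the way, in this order (a step that is already met when the one before it is completed fails the run):
1. the mug stands released in the middle of the coaster (horizontal distance between mug and coaster below 0.012 m and z of mug in the frame of coaster between 0.001 and 0.008 m and contact force between the fingers and mug below 0.1 N and linear speed of mug below 0.02 m/s and angular speed of mug below 0.3 rad/s and angle between mug's own z axis and vertical below 0.12 rad), for 0.2 s.
2. the milk bottle stands released straight behind the mug (horizontal distance between milk_bottle and mug between 0.09 and 0.12 m and x of milk_bottle in the frame of coaster above 0.05 m and y of milk_bottle in the frame of coaster between -0.015 and 0.015 m and height (world z) of milk_bottle below 0.004 m and contact force between the fingers and milk_bottle below 0.1 N and linear speed of milk_bottle below 0.02 m/s and angular speed of milk_bottle below 0.3 rad/s and angle between milk_bottle's own z axis and vertical below 0.12 rad), for 0.2 s.
3. the egg cup stands released midway between mug and spoon rest (x of egg_cup in the frame of coaster between -0.015 and 0.015 m and horizontal distance between egg_cup and coaster between 0.11 and 0.14 m and horizontal distance between egg_cup and spoon_rest between 0.11 and 0.14 m and height (world z) of egg_cup below 0.004 m and contact force between the fingers and egg_cup below 0.1 N and linear speed of egg_cup below 0.02 m/s and angular speed of egg_cup below 0.3 rad/s and angle between egg_cup's own z axis and vertical below 0.12 rad), for 0.2 s.
4. the egg sits released in the egg cup (horizontal distance between egg and egg_cup below 0.01 m and z of egg in the frame of egg_cup between 0.046 and 0.056 m and contact force between the fingers and egg below 0.1 N and linear speed of egg below 0.02 m/s and angular speed of egg below 0.3 rad/s and angle between egg's own z axis and vertical below 0.35 rad), for 0.2 s.
At the end, for the whole second after the job is handed in: All upright, released, at rest: mug within 12 mm of coaster centre; bottle beyond it, axes 90-120 mm apart, within 15 mm sideways of coaster centre; egg cup 110-140 mm from coaster and spoon rest centres, within 15 mm of their line; egg in cup, 46-56 mm up, within 10 mm, tilt under 0.35 rad (all of step 1 and all of step 2 and all of step 3 and all of step 4); the robot touches nothing.
It fails at once if the salt pot is moved by more than 15 mm (distance of salt_pot from where it was at the start of the episode above 0.015 m).
It fails at once if the mug is dropped (falls free of the fingers faster than 0.6 m/s, a drop of about 2 cm) (contact force between the fingers and mug below 0.05 N and linear speed of mug above 0.6 m/s).
It fails at once if the milk bottle is dropped (falls free of the fingers faster than 0.6 m/s, a drop of about 2 cm) (contact force between the fingers and milk_bottle below 0.05 N and linear speed of milk_bottle above 0.6 m/s).
It fails at once if the egg cup is dropped (falls free of the fingers faster than 0.6 m/s, a drop of about 2 cm) (contact force between the fingers and egg_cup below 0.05 N and linear speed of egg_cup above 0.6 m/s).
It fails at once if the egg is dropped (falls free of the fingers faster than 0.6 m/s, a drop of about 2 cm) (contact force between the fingers and egg below 0.05 N and linear speed of egg above 0.6 m/s).
It also fails if it takes over 109 s, if anything falls off the work surface, if the arm or the gripper's body presses on something with over 40 N, if the wrist force passes 120 N, or if a joint passes its speed limit or range.

## Robot

A 6-joint arm with a two-finger parallel gripper is mounted at the origin on the work surface. World frame = base frame: x ahead of the robot, y to its left, z up, the work surface at z = 0. Lengths are in m, angles in rad, forces in N, time in s.
With the tool pointing down it reaches from about 0.3 to 0.75 m from the base axis. Payload 8.5 kg.
Tool frame: the origin (TCP) lies on the centre line of the jaws, within the pads' length; the fingertips stand 25 mm ahead of it and the grasp point (between the pads) lies 6 mm ahead of it; y points along the fingers, x is the direction in which the jaws open and shut, and the axes are right-handed (so a half turn about y gives the same grasp; the last joint's range is limited). The gripper opens to 88 mm and grips with 3 to 60 N. Pads are 18 mm wide; open, the fingers measure 123 mm over their backs; the gripper's body (75 mm by 187 mm) begins 45 mm behind the grasp point.
Start: joints at [-0.215, 0.381, 1.297, -0, 1.464, -0.215], TCP at [0.55, 0, 0.264] pointing down, gripper open.
Joint ranges: [-3.11, 3.11], [-0.89, 2.33], [0.22, 2.48], [-1.42, 4.56], [0.17, 2.85], [-2.88, 2.88]. Speed limits (rad/s): [2.39, 2.39, 3.14, 3.14, 3.14, 3.14].

## Interface

Orientations are given as a rotation vector (axis times angle).
In Python, from plant import move_ptp, line_to, movej, open_jaws, gripper_close, hold, inverse_kinematics, get_image, MotionError, sign_off, get_t, get_joint_pos, get_dq, get_effort, get_tool_pos, get_tool_rot, get_wrist_force, get_torque, get_grip_width gives the robot as it stands. The module is installed in compiled form; this text tells all that it offers. Calls block until the motion is done:
- move_ptp(position, orientation): joint-space move of the TCP to a pose.
- line_to(position, v=0.15, orientation=None, contact_N=None): straight line of the TCP; orientation=None keeps the orientation; v is the mean speed in m/s. With contact_N (N) it stops when the force on the tool has changed by that much, and returns True; else False.
- movej(angles): joint-space move.
- open_jaws() and gripper_close(): open the fingers fully, or close them until they stop; the grip force is fixed at half the most.
- hold(seconds).
- inverse_kinematics(position, orientation): joint angles nearest the present ones, or None.
- get_image(name): name is "scene" or "side" or "wrist"; returns a dict with "img" (480x640x3 uint8, red, green, blue), "intrinsics" (3x3 intrinsics, pixels), "origin" and "rotation" of the camera in the world; the wrist camera has in their place "mount" (4x4, takes a point from camera to tool coordinates, whose origin is the TCP and whose axes are the tool frame's). Camera axes: x right, y down, z forward; pixel columns grow to the right and rows downward; lengths in m; the calibration is good to about 2 mm. A picture is of the moment at which its call begins: read the wrist's pose just before it. There is no depth.
A pose or a line that the arm cannot do raises MotionError and nothing moves.
- sign_off(): hands the job in, once; it reports no verdict.
Readings, each from a call of its own:
- get_t(): time.
- get_joint_pos(): joint angles.
- get_dq(): joint speeds.
- get_effort(): joint torques, N m.
- get_tool_pos(): TCP position.
- get_tool_rot(): TCP orientation.
- get_wrist_force(): force on the tool from outside, world axes, zero at the start.
- get_torque(): the same for the moment, N m.
- get_grip_width(): opening from 0.0 (shut) to 1.0 (fully open).
Only numpy, scipy, OpenCV 4.12 (cv2) and the standard library are available. Lean on these libraries where they do the work, as an engineer would, in place of code of your own. Each camera call takes 0.05 s, during which the arm holds its last target.

## Working session

There is one attempt and no reset: what is moved stays moved. The work goes in short steps, each a Python script; the robot and the scene stay as the last script left them, time stands still between calls to the robot, and variables do not carry over. Pictures are saved under pics/ and viewed, and the job is handed in when it is done.

```bash
ls; mkdir -p pics
python3 - <<'E'
from plant import *
import cv2,numpy as np
print(get_t(),get_tool_pos(),get_tool_rot(),get_grip_width())
for n in ["scene","side","wrist"]:
    d=get_image(n); cv2.imwrite(f"pics/{n}0.png",d["img"][:,:,::-1])
    print(n,{k:np.round(v,4).tolist() for k,v in d.items() if k!="img"})
E
```

```text
pics
0.0 [5.49764423e-01 5.60520097e-05 2.63148027e-01] [-1.57047551e+00  1.07613457e-03  1.11936485e-03] 1.0031453431764226
scene {'intrinsics': [[617.4958, 0.0, 324.1755], [0.0, 617.4958, 243.9755], [0.0, 0.0, 1.0]], 'origin': [1.0861, -0.5034, 0.8894], 'rotation': [-2.2154, -1.0143, 0.372]}
side {'intrinsics': [[470.2392, 0.0, 317.3974], [0.0, 470.2392, 244.6443], [0.0, 0.0, 1.0]], 'origin': [0.2113, -0.5158, 0.6311], 'rotation': [-2.2903, 0.6262, -0.2851]}
wrist {'intrinsics': [[347.2264, 0.0, 318.3753], [0.0, 347.2264, 236.8874], [0.0, 0.0, 1.0]], 'mount': [[1.0, 0.0006, -0.0009, 0.0001], [0.001, -0.2828, 0.9592, -0.1224], [0.0003, -0.9592, -0.2828, 0.0729], [0.0, 0.0, 0.0, 1.0]]}
```

View pics/scene0.png

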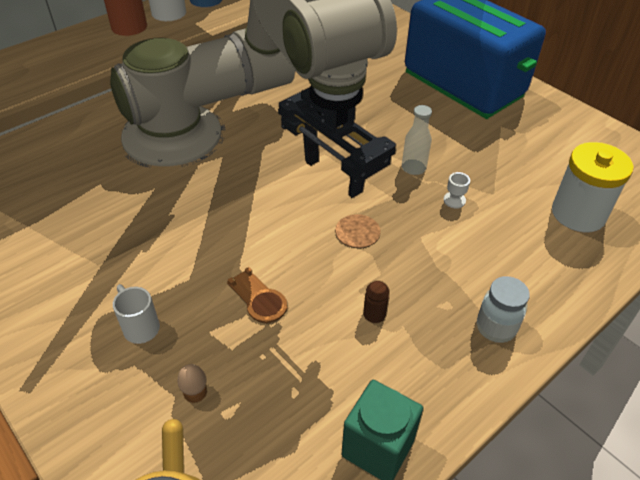

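View pics/side0.png

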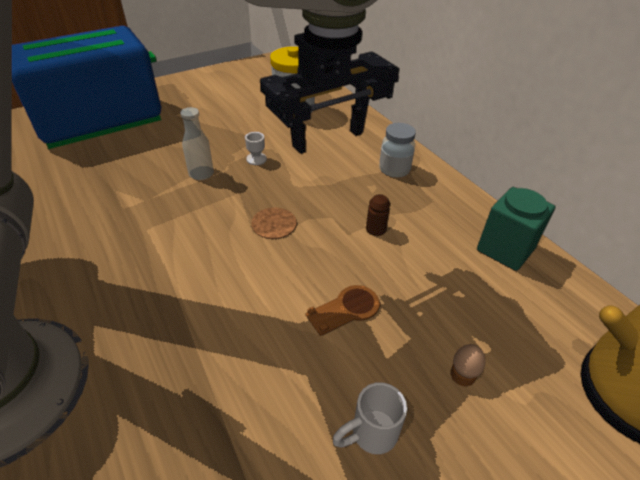

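View pics/wrist0.png

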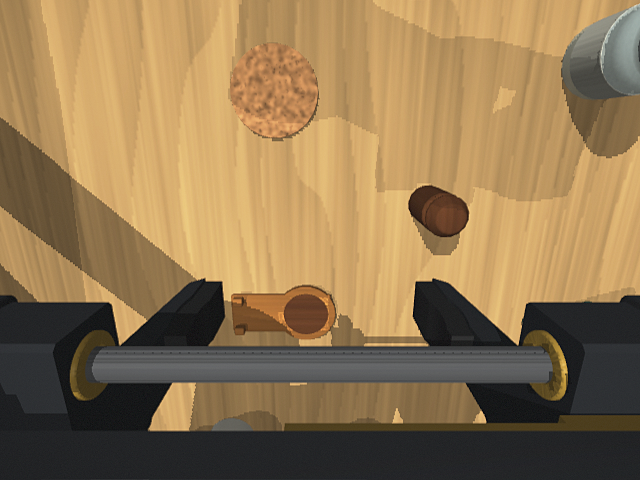

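```bash
cat > h.py <<'E'
import numpy as np,cv2
from scipy.spatial.transform import Rotation as R
from plant import *
def cam(d,tp=None,tr=None):
    K=np.array(d["intrinsics"])
    if "mount" in d:
        M=np.array(d["mount"]);Rt=R.from_rotvec(tr).as_matrix()
        return K,Rt@M[:3,:3],Rt@M[:3,3]+np.array(tp)
    r=np.array(d["rotation"]); 
    return K,(R.from_rotvec(r).as_matrix() if r.ndim==1 else r),np.array(d["origin"])
def ray(c,p):
    K,Rm,o=c; v=Rm@np.linalg.inv(K)@np.array([p[0],p[1],1.]); return o,v/np.linalg.norm(v)
def plane(c,p,z):
    o,v=ray(c,p); return o+v*(z-o[2])/v[2]
def tri(c1,p1,c2,p2):
    o1,v1=ray(c1,p1);o2,v2=ray(c2,p2)
    A=np.stack([v1,-v2],1);s=np.linalg.lstsq(A,o2-o1,rcond=None)[0]
    a=o1+s[0]*v1;b=o2+s[1]*v2
    return (a+b)/2,np.linalg.norm(a-b)
def proj(c,P):
    K,Rm,o=c;q=K@(Rm.T@(np.array(P)-o));return q[:2]/q[2]
def snap(n,name=None):
    tp,tr=get_tool_pos(),get_tool_rot();d=get_image(n)
    im=np.ascontiguousarray(d["img"][:,:,::-1])
    if name: cv2.imwrite(f"pics/{name}.png",im)
    return im,cam(d,tp,tr)
E
python3 - <<'E'
from h import *
a,ca=snap("scene");b,cb=snap("side")
P={"coaster":((358,231),(274,223),.004),"rest_bowl":((266,303),(360,301),.008),"mug":((134,300),(382,402),.078),"egg":((193,380),(469,362),.037),"salt":((377,286),(380,201),.08),"bottle":((423,110),(191,112),.15),"cup":((459,180),(255,138),.06)}
for k,(p,q,z) in P.items():
    t,e=tri(ca,p,cb,q);print(k,t.round(3),round(e,4),plane(ca,p,z).round(3),plane(cb,q,z).round(3))
def crop(im,x,y,w,h,s): return cv2.resize(im[y:y+h,x:x+w],None,fx=s,fy=s,interpolation=cv2.INTER_CUBIC)
A=np.hstack([crop(a,95,275,100,75,4),crop(b,320,375,100,75,4)])
B=np.hstack([crop(a,400,95,100,75,4)*1,crop(b,175,100,100,75,4)])
C=np.hstack([crop(a,395,140,100,75,4),crop(b,425,325,100,75,4)])
cv2.imwrite("pics/cropA.png",np.vstack([A,B]));
E
```

```text
coaster [0.504 0.114 0.001] 0.0014 [0.505 0.113 0.004] [0.502 0.11  0.004]
rest_bowl [ 0.534 -0.139  0.012] 0.003 [ 0.531 -0.136  0.008] [ 0.536 -0.138  0.008]
mug [ 0.432 -0.326  0.079] 0.0013 [ 0.43  -0.325  0.078] [ 0.432 -0.326  0.078]
egg [ 0.594 -0.325  0.037] 0.002 [ 0.593 -0.324  0.037] [ 0.593 -0.326  0.037]
salt [ 0.667 -0.003  0.076] 0.0039 [ 0.668 -0.003  0.08 ] [ 0.663 -0.009  0.08 ]
bottle [0.442 0.341 0.151] 0.0036 [0.44  0.344 0.15 ] [0.442 0.339 0.15 ]
cup [0.569 0.328 0.057] 0.0019 [0.57  0.327 0.06 ] [0.568 0.323 0.06 ]
```

View pics/cropA.png

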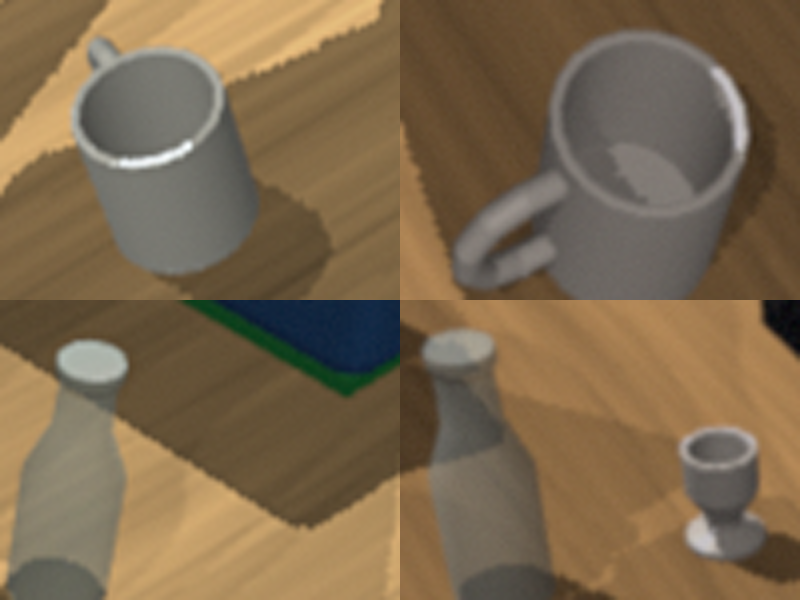

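Run:
```python
from h import *
print(get_t())
for n,(cx,cy),(rx,ry) in [("scene",(358,231),(265,298)),("side",(274,223),(345,308)),("wrist",(275,90),(285,312))]:
    im,c=snap(n)
    lab=cv2.cvtColor(im,cv2.COLOR_BGR2LAB).astype(int); hsv=cv2.cvtColor(im,cv2.COLOR_BGR2HSV)
    for nm,(x,y),z in [("co",(cx,cy),.004),("re",(rx,ry),.008)]:
        w=55 if n=="wrist" else 45
        g=cv2.GaussianBlur(im,(0,0),1).astype(int)
        hue=cv2.cvtColor(g.astype(np.uint8),cv2.COLOR_BGR2HSV)[...,0].astype(int); 
        m=np.zeros(im.shape[:2],np.uint8); x0,x1=max(x-w,0),x+w;y0,y1=max(y-w,0),y+w
        sub=lab[y0:y1,x0:x1,1].astype(np.uint8)
        t,mm=cv2.threshold(sub,0,255,cv2.THRESH_OTSU)
        mm=cv2.morphologyEx(mm,cv2.MORPH_CLOSE,np.ones((5,5)));mm=cv2.morphologyEx(mm,cv2.MORPH_OPEN,np.ones((3,3)))
        cs,_=cv2.findContours(mm,cv2.RETR_EXTERNAL,cv2.CHAIN_APPROX_NONE);k=max(cs,key=cv2.contourArea)
        pts=(k[:,0]+[x0,y0]); W=np.array([plane(c,p,z)[:2] for p in pts])
        e=cv2.minEnclosingCircle((W*1000).astype(np.float32)); 
        print(n,nm,t,"bbox",W.min(0).round(4),W.max(0).round(4),"mid",((W.min(0)+W.max(0))/2).round(4),"circ",np.round(e[0],1),round(e[1],1))
        cv2.drawContours(im,[pts.reshape(-1,1,2)],-1,(255,0,0),1)
    cv2.imwrite(f"pics/m_{n}.png",im)
```

```text
0.25
scene co 138.0 bbox [0.4579 0.0689] [0.547  0.1587] mid [0.5024 0.1138] circ [502.4 113.7] 45.2
scene re 138.0 bbox [ 0.4426 -0.1715] [ 0.5694 -0.1015] mid [ 0.506  -0.1365] circ [ 504.7 -133.5] 64.7
side co 140.0 bbox [0.4587 0.0694] [0.5463 0.1576] mid [0.5025 0.1135] circ [502.4 113.7] 45.1
side re 139.0 bbox [ 0.4408 -0.1719] [ 0.5681 -0.1007] mid [ 0.5045 -0.1363] circ [ 504.2 -130.8] 64.5
wrist co 139.0 bbox [0.4591 0.0704] [0.5482 0.1594] mid [0.5036 0.1149] circ [503.3 115. ] 45.0
wrist re 138.0 bbox [ 0.4421 -0.1694] [ 0.5687 -0.0991] mid [ 0.5054 -0.1343] circ [ 504.1 -133.7] 65.0
```

```bash
cat >> h.py <<'E'
def ori(yaw): # yaw=0: jaws open along world x, tool z = +y
    return (R.from_euler('z',yaw)*R.from_rotvec([-np.pi/2,0,0])).as_rotvec()
E
python3 - <<'E'
from h import *
for nm,p in dict(mug=(.432,-.326,.05),egg=(.594,-.325,.035),bot=(.442,.341,.12),cup=(.569,.328,.045),co=(.503,.114,.05),bt=(.607,.114,.12),ct=(.503,-.011,.045)).items():
    for yd in (-180,-120,-90,-60,0,60,90,120):
        q=inverse_kinematics(p,ori(np.radians(yd)))
        q2=inverse_kinematics((p[0],p[1],p[2]+.12),ori(np.radians(yd)))
        print(nm,yd,None if q is None else np.round(q,2), q2 is not None)
move_ptp([.432,-.326,.25],ori(np.radians(90)))
snap("wrist","w_mug1");print(get_t())
E
```

```text
mug -180 [-0.87  0.62  1.6  -0.    0.92  2.28] True
mug -120 [-0.87  0.62  1.6  -0.    0.92  1.23] True
mug -90 [-0.87  0.62  1.6   0.    0.92  0.71] True
mug -60 [-0.87  0.62  1.6   0.    0.92  0.18] True
mug 0 [-0.87  0.62  1.6   0.    0.92 -0.87] True
mug 60 [-0.87  0.62  1.6  -0.    0.92 -1.91] True
mug 90 [-0.87  0.62  1.6  -0.    0.92 -2.44] True
mug 120 None False
egg -180 [-0.68  0.81  1.18 -0.    1.14  2.47] True
egg -120 [-0.68  0.81  1.18 -0.    1.14  1.42] True
egg -90 [-0.68  0.81  1.18  0.    1.14  0.9 ] True
egg -60 [-0.68  0.81  1.18  0.    1.14  0.37] True
egg 0 [-0.68  0.81  1.18  0.    1.14 -0.68] True
egg 60 [-0.68  0.81  1.18 -0.    1.14 -1.72] True
egg 90 [-0.68  0.81  1.18 -0.    1.14 -2.25] True
egg 120 [-0.68  0.81  1.18 -0.    1.14 -2.77] True
bot -180 [ 0.45  0.54  1.49 -0.    1.12 -2.7 ] True
bot -120 [ 0.45  0.54  1.49 -0.    1.12  2.54] True
bot -90 [ 0.45  0.54  1.49 -0.    1.12  2.02] True
bot -60 [0.45 0.54 1.49 0.   1.12 1.49] True
bot 0 [0.45 0.54 1.49 0.   1.12 0.45] True
bot 60 [ 0.45  0.54  1.49  0.    1.12 -0.6 ] True
bot 90 [ 0.45  0.54  1.49  
[... 904 characters left out ...]
bt -90 [-0.01  0.63  1.31 -0.    1.21  1.57] True
bt -60 [-0.01  0.63  1.31  0.    1.21  1.04] True
bt 0 [-0.01  0.63  1.31  0.    1.21 -0.01] True
bt 60 [-0.01  0.63  1.31  0.    1.21 -1.05] True
bt 90 [-0.01  0.63  1.31 -0.    1.21 -1.58] True
bt 120 [-0.01  0.63  1.31 -0.    1.21 -2.1 ] True
ct -180 [-0.26  0.58  1.71 -0.    0.85  2.88] True
ct -120 [-0.26  0.58  1.71 -0.    0.85  1.84] True
ct -90 [-0.26  0.58  1.71  0.    0.85  1.31] True
ct -60 [-0.26  0.58  1.71  0.    0.85  0.79] True
ct 0 [-0.26  0.58  1.71  0.    0.85 -0.26] True
ct 60 [-0.26  0.58  1.71  0.    0.85 -1.3 ] True
ct 90 [-0.26  0.58  1.71 -0.    0.85 -1.83] True
ct 120 [-0.26  0.58  1.71 -0.    0.85 -2.35] True
2.3667
```

View pics/w_mug1.png

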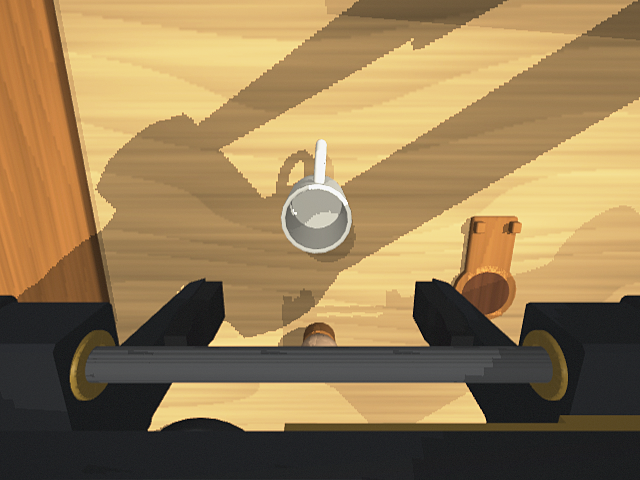

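```bash
cat >> h.py <<'E'
def whitemask(im,box,smax=40,vmin=60):
    x0,y0,x1,y1=box;hsv=cv2.cvtColor(im,cv2.COLOR_BGR2HSV)
    m=np.zeros(im.shape[:2],np.uint8);s=hsv[y0:y1,x0:x1]
    m[y0:y1,x0:x1]=((s[...,1]<smax)&(s[...,2]>vmin))*255
    return m
E
python3 - <<'E'
from h import *
im,c=snap("wrist")
m=whitemask(im,(260,130,370,265),60,100)
cs,_=cv2.findContours(m,cv2.RETR_EXTERNAL,cv2.CHAIN_APPROX_NONE);k=max(cs,key=cv2.contourArea)[:,0]
print(k.min(0),k.max(0))
W=np.array([plane(c,p,.078)[:2] for p in k])
# rim circle: use contour points facing the camera (lower image part)
from scipy.optimize import least_squares
s=W[k[:,1]>205]
r=least_squares(lambda q:np.hypot(s[:,0]-q[0],s[:,1]-q[1])-q[2],[.432,-.326,.031],loss='soft_l1',f_scale=.001).x
print("rim",r.round(4), np.abs(np.hypot(s[:,0]-r[0],s[:,1]-r[1])-r[2]).max())
for z in (.04,.06,.065):print("handle",z,plane(c,(320.5,142),z), plane(c,(320,165),z))
# second view
cen=proj(c,[r[0],r[1],.078]);print(cen)
for n,px in (("scene",(95+4+150/4-4,275+106/4)),("side",(320+650/4,375+122/4))):
    if n=="side": px=(320+250/4,375+122/4)
    else: px=(95+149/4,275+106/4)
    _,cc=snap(n);print(n,plane(cc,px,.078),tri(c,cen,cc,px))
E
```

```text
[281 139] [351 253]
rim [ 0.4301 -0.3277  0.0304] 0.000678184282803633
handle 0.04 [ 0.3658449  -0.32362738  0.04      ] [ 0.3867203  -0.32404893  0.04      ]
handle 0.06 [ 0.36545071 -0.32375977  0.06      ] [ 0.38507021 -0.32415596  0.06      ]
handle 0.065 [ 0.36535216 -0.32379287  0.065     ] [ 0.38465768 -0.32418272  0.065     ]
[315.94535975 219.32759321]
scene [ 0.43117762 -0.32846082  0.078     ] (array([ 0.43029979, -0.32795665,  0.07685679]), np.float64(0.0005224541303033053))
side [ 0.42997964 -0.32998546  0.078     ] (array([ 0.43186814, -0.327899  ,  0.07219851]), np.float64(0.00083190188478228))
```

Run:
```python
from h import *
x,y=.4303,-.3278; o=ori(np.radians(86.5))
move_ptp([x,y,.16],o)
line_to([x,y,.054],v=.1)
print(get_tool_pos(),get_wrist_force())
gripper_close();print(get_grip_width(),get_t(),get_wrist_force())
line_to([x,y,.16],v=.12);print(get_grip_width(),get_wrist_force(),get_t())
snap("side","s1");snap("wrist","w1")
```

```text
[ 0.43051269 -0.32802048  0.05459541] [0.48531628 0.4383877  0.36871111]
0.6849660408531022 4.7083 [-0.44371578  0.19974876  2.48496484]
0.6870149376456561 [-1.12132301  1.27384362 -1.91308539] 5.7417
```

View pics/s1.png

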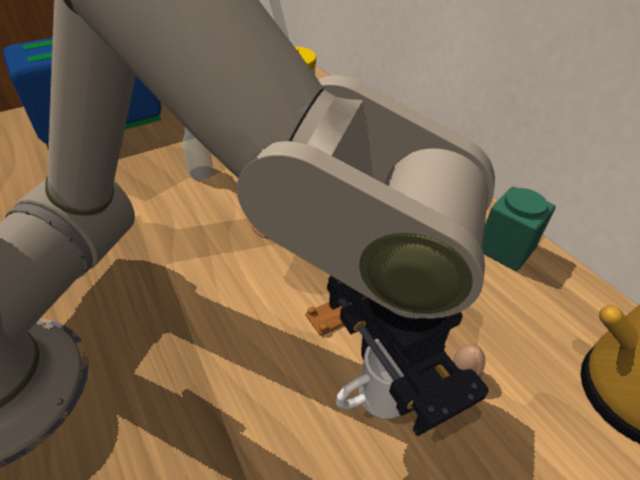

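View pics/w1.png

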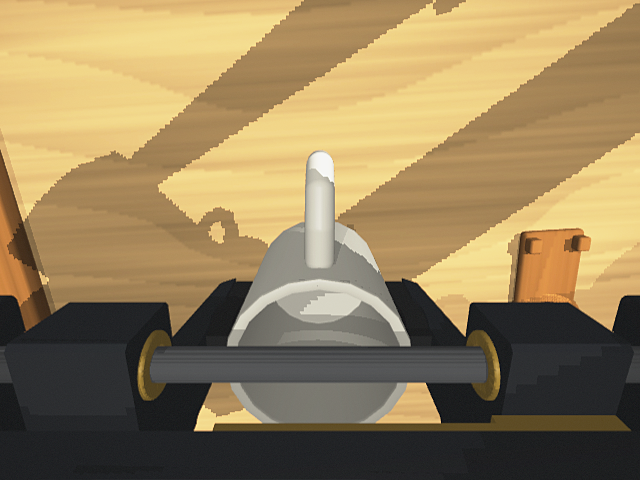

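Run:
```python
from h import *
x,y=.5032,.114
line_to([x,y,.16],v=.2)
line_to([x,y,.066],v=.08)
f0=get_wrist_force()
r=line_to([x,y,.053],v=.02,contact_N=4)
print(r,get_tool_pos(),get_wrist_force()-f0,get_t())
open_jaws();print(get_grip_width(),get_wrist_force())
line_to([x,y,.17],v=.15);print(get_t())
snap("wrist","w2")
move_ptp([.43,.2,.30],ori(0))
snap("side","s2");snap("scene","sc2");print(get_t())
```

```text
True [0.5032929  0.11400172 0.05795776] [-0.7442658  -0.25172225  6.40237411] 10.025
0.9960521376909578 [-0.46604977 -0.59360683  1.10702618]
11.5083
13.1583
```

View pics/s2.png

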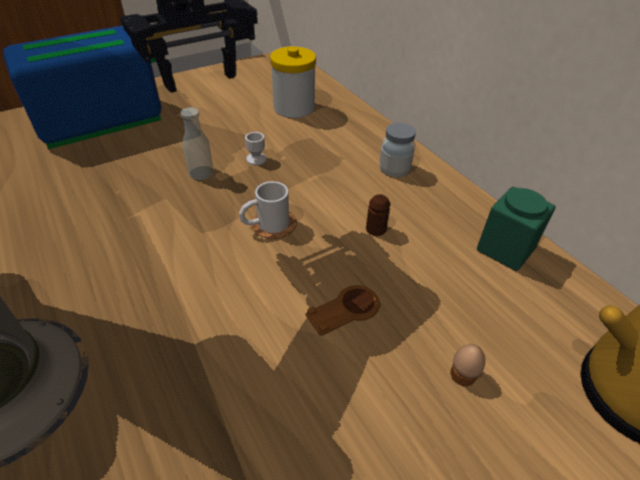

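View pics/w2.png

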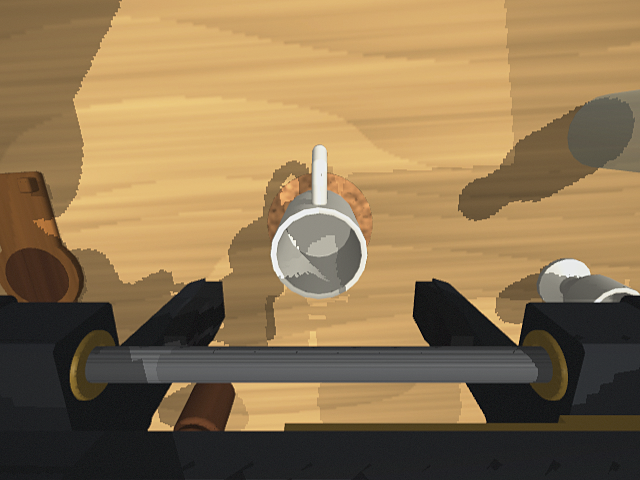

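View pics/sc2.png

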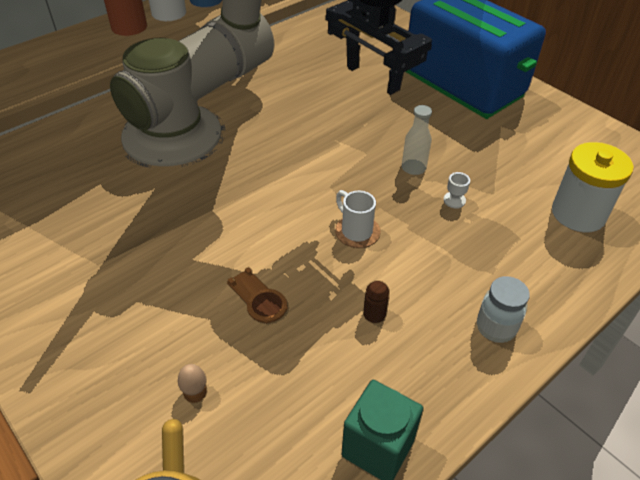

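Run:
```python
from h import *
from scipy.optimize import least_squares
d=get_image("wrist");c=cam(d,[.5032,.114,.17],ori(np.radians(86.5)))
im=cv2.imread("pics/w2.png")
m=whitemask(im,(255,140,385,305),60,90)
cs,_=cv2.findContours(m,cv2.RETR_EXTERNAL,cv2.CHAIN_APPROX_NONE);k=max(cs,key=cv2.contourArea)[:,0]
W=np.array([plane(c,p,.082)[:2] for p in k]);s=W[k[:,1]>235]
r=least_squares(lambda q:np.hypot(s[:,0]-q[0],s[:,1]-q[1])-q[2],[.503,.114,.031],loss='soft_l1',f_scale=.001).x
print("mug rim",r.round(4),k.min(0),k.max(0))
b,cb=snap("side");a,ca=snap("scene")
print("toaster edge",[plane(cb,p,.0).round(3) for p in ((50,142),(160,118))],[plane(ca,p,.0).round(3) for p in ((405,70),(487,112),(525,82))])
t,e=tri(ca,(359,199.5),cb,(272,191.5));print("mug tri",t,e)
print("bottle bottom",plane(cb,(201,173),0),plane(ca,(413,168),0))
move_ptp([.46,.29,.33],ori(np.radians(90)))
snap("wrist","w3");print(get_t())
```

```text
mug rim [0.5038 0.1139 0.0306] [270 145] [366 298]
toaster edge [array([0.173, 0.633, 0.   ]), array([0.434, 0.614, 0.   ])] [array([0.157, 0.611, 0.   ]), array([0.414, 0.63 , 0.   ]), array([0.395, 0.81 , 0.   ])]
mug tri [0.50130334 0.11132823 0.08482924] 0.004757665245106018
bottle bottom [0.43907234 0.34090634 0.        ] [ 4.41483517e-01  3.39453499e-01 -1.11022302e-16]
14.6333
```

View pics/w3.png

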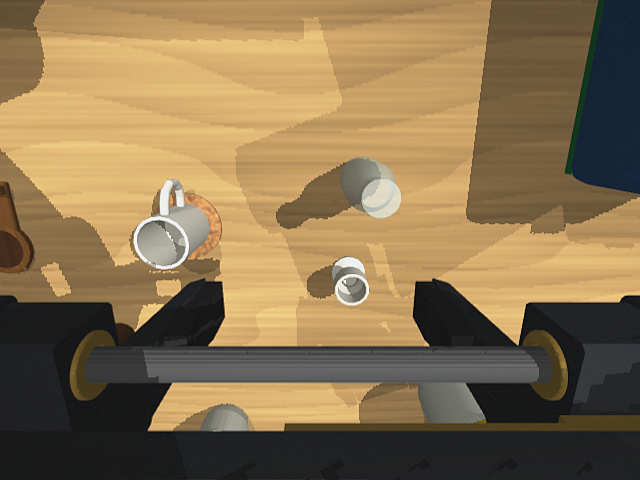

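Run:
```python
from h import *
im,c=snap("wrist")
cv2.imwrite("pics/c3.png",cv2.resize(im[145:315,310:430],None,fx=4.6,fy=3.5,interpolation=cv2.INTER_CUBIC))
cv2.imwrite("pics/c3.png",cv2.resize(im[150:310,320:420],None,fx=3.7,fy=3.7,interpolation=cv2.INTER_CUBIC))
a,ca=snap("scene");b,cb=snap("side")
for p in ((381,198),):print("lip",plane(c,p,.15),tri(c,p,ca,(423,110)),tri(c,p,cb,(190,112)))
for p in ((351.5,289),):print("cup",plane(c,p,.06),tri(c,p,ca,(458.5,180)),tri(c,p,cb,(255,138)))
print("foot",plane(c,(349,270),.003))
```

```text
lip [0.44045936 0.34490848 0.15      ] (array([0.44003912, 0.34445445, 0.15028897]), np.float64(0.001057034192417164)) (array([0.44133576, 0.34548515, 0.14660185]), np.float64(0.0005532307000032865))
cup [0.56949853 0.33063387 0.06      ] (array([0.56918923, 0.32964651, 0.05812236]), np.float64(0.0031167999848933747)) (array([0.57166206, 0.33125099, 0.05433777]), np.float64(0.0008565097119738897))
foot [0.5672402  0.33235673 0.003     ]
```

View pics/c3.png

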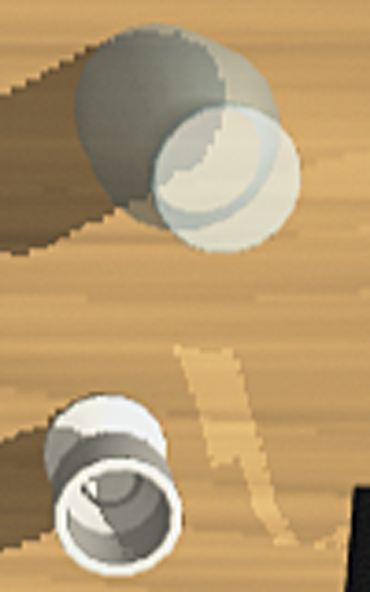

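Run:
```python
from h import *
x,y=.4405,.344; o=ori(np.radians(90))
line_to([x,y,.25],v=.15,orientation=o)
print(line_to([x,y,.129],v=.1,contact_N=8),get_tool_pos())
gripper_close();print(get_grip_width(),get_t(),get_wrist_force())
line_to([x,y,.25],v=.12);print(get_grip_width(),get_wrist_force(),get_t())
snap("side","s4");snap("wrist","w4")
```

```text
False [0.4407345  0.34412338 0.12957446]
0.38935763404563956 17.8167 [-0.51144114  0.21201049 -0.64243687]
0.38593265828976003 [-0.21253142 -0.42124679 -2.53741998] 18.975
```

View pics/s4.png

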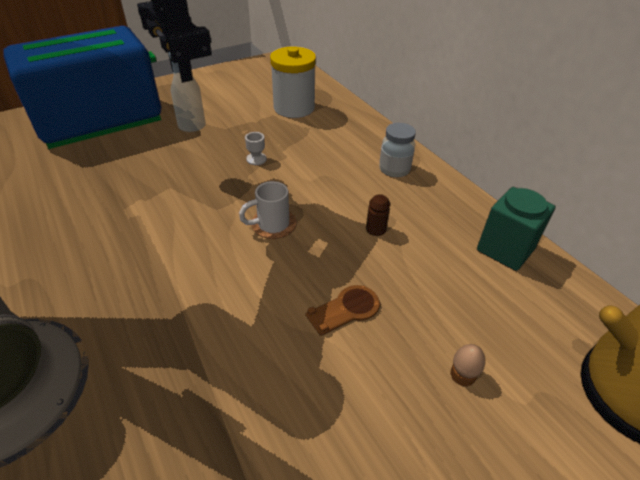

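View pics/w4.png

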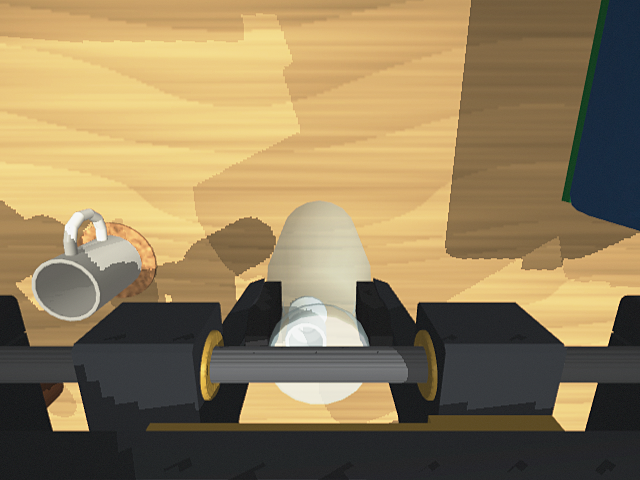

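Run:
```python
from h import *
x,y=.608,.114
line_to([x,y,.25],v=.2)
line_to([x,y,.140],v=.1)
r=line_to([x,y,.126],v=.02,contact_N=4)
print(r,get_tool_pos(),get_t(),get_wrist_force())
open_jaws();print(get_grip_width())
line_to([x,y,.25],v=.15);snap("wrist","w5")
o=ori(np.radians(90))
move_ptp([.50,.29,.25],o);print(get_t())
snap("side","s5");snap("scene","sc5");
```

```text
True [0.60795849 0.11405906 0.12889443] 22.4583 [-0.22432018  1.16091808  4.16200506]
1.0036834317241814
25.2167
```

View pics/s5.png

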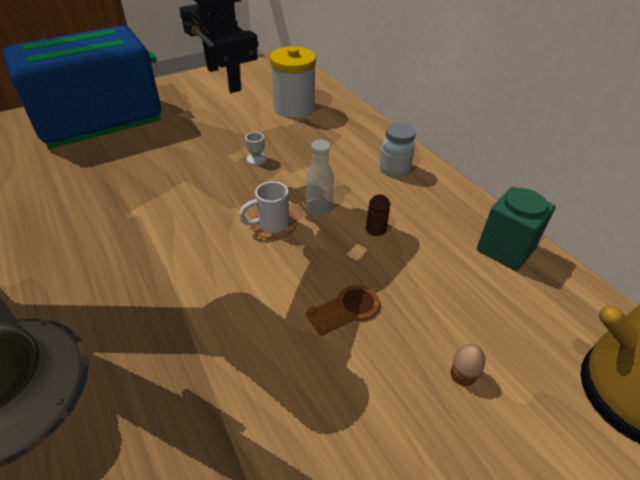

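View pics/w5.png

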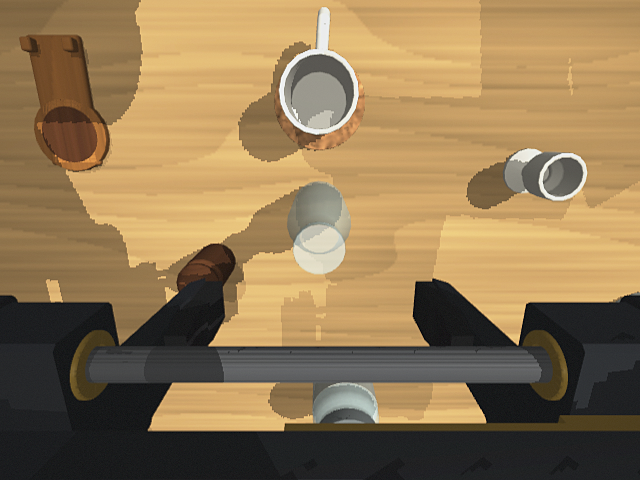

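View pics/sc5.png

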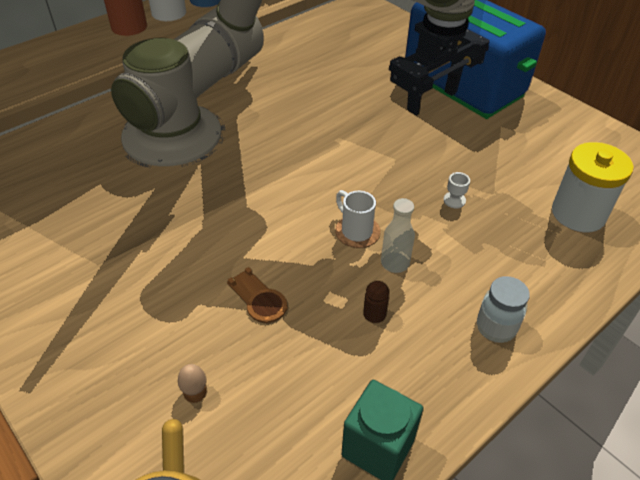

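Run:
```python
from h import *
from scipy.optimize import least_squares
d=get_image("wrist");c=cam(d,[.608,.114,.25],ori(np.radians(90)))
print("bottle lip",plane(c,(319.3,249),.15),"mug",plane(c,(318.5,93),.082),"salt? cup",plane(c,(562,176.5),.06))
a,ca=snap("scene");b,cb=snap("side");
print("lip tri",tri(ca,(403,205),cb,(321,147)))
move_ptp([.5695,.331,.2],ori(0));im,c=snap("wrist","w6")
m=whitemask(im,(240,130,400,330),70,90)
cs,_=cv2.findContours(m,cv2.RETR_EXTERNAL,cv2.CHAIN_APPROX_NONE);k=max(cs,key=cv2.contourArea)[:,0];print(k.min(0),k.max(0),get_t())
```

```text
bottle lip [0.60906976 0.11465185 0.15      ] mug [0.50402384 0.11413802 0.082     ] salt? cup [0.57083427 0.33155089 0.06      ]
lip tri (array([0.60613675, 0.11186869, 0.14743464]), np.float64(0.004919236361664608))
[293 192] [346 257] 26.9417
```

View pics/w6.png

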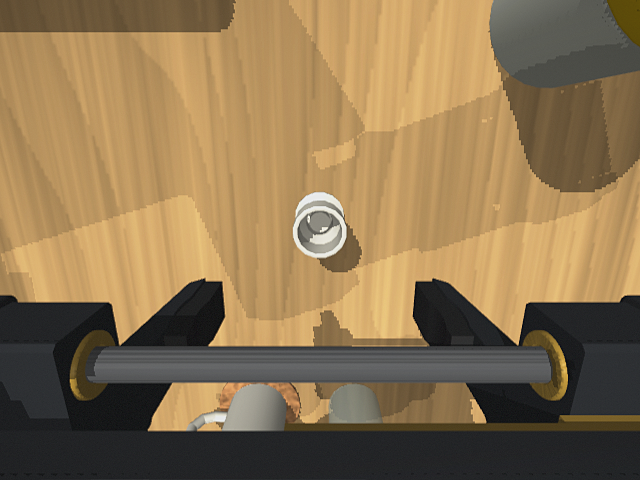

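Run:
```python
from h import *
im,c=snap("wrist"); P=plane(c,(319.6,231.5),.06);print("cup",P, "rad", np.linalg.norm(plane(c,(293,231.5),.06)-plane(c,(346.5,231.5),.06))/2)
a,ca=snap("scene");b,cb=snap("side");print("canister base",plane(cb,(295,112),0),plane(ca,(582,225),0))
x,y=P[0],P[1]
assert abs(x-.57)<.004 and abs(y-.331)<.004
line_to([x,y,.053],v=.1,contact_N=8);print(get_tool_pos())
gripper_close();print(get_grip_width(),get_wrist_force())
line_to([x,y,.16],v=.12);print(get_grip_width(),get_t(),get_wrist_force())
snap("wrist","w7");snap("side","s7");print(get_tool_pos())
```

```text
cup [0.5703865  0.33081656 0.06      ] rad 0.02099811028449952
canister base [0.75129555 0.47266251 0.        ] [0.78396451 0.4734468  0.        ]
[0.57063848 0.33091725 0.05361643]
0.43972805125765274 [-0.07986105 -0.2158881   1.58658044]
0.436522365925462 30.5583 [ 0.46018151  0.44679169 -1.41562345]
[0.57012681 0.33067055 0.15902382]
```

View pics/w7.png

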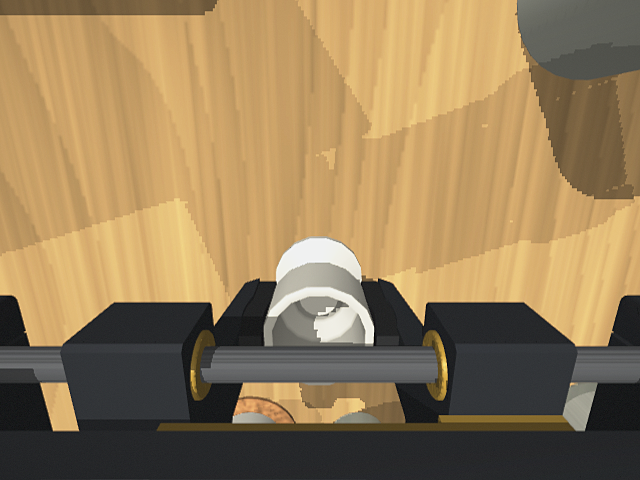

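View pics/s7.png

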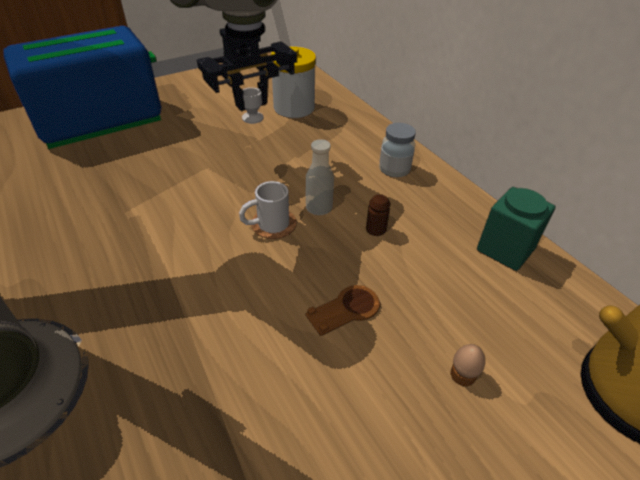

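Run:
```python
from h import *
x,y=.504,-.011
line_to([.57,.331,.28],v=.2);line_to([x,y,.28],v=.2);line_to([x,y,.066],v=.12)
r=line_to([x,y,.049],v=.02,contact_N=4);print(r,get_tool_pos(),get_wrist_force(),get_t())
open_jaws();print(get_grip_width())
line_to([x,y,.2],v=.15);im,c=snap("wrist","w8");print(get_tool_pos())
move_ptp([.594,-.325,.2],ori(0));snap("wrist","w9");snap("scene","sc9");snap("side","s9");print(get_t())
```

```text
True [ 0.50391824 -0.0109828   0.05289675] [-0.97692056 -0.39344997  3.89595725] 35.875
1.002457004776285
[ 0.50366922 -0.0109461   0.19919485]
39.3
```

View pics/w8.png

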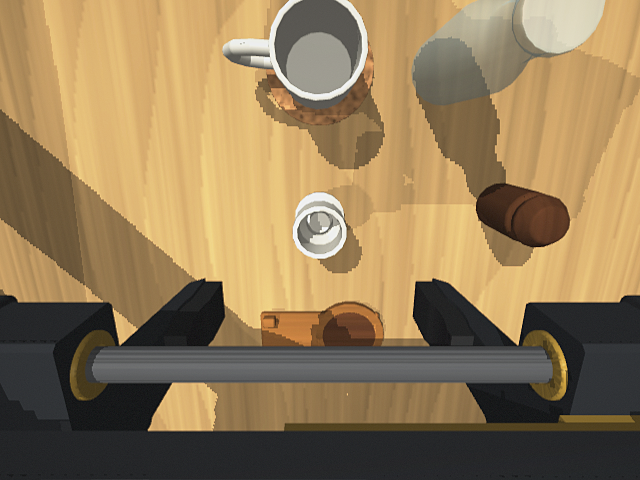

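View pics/w9.png

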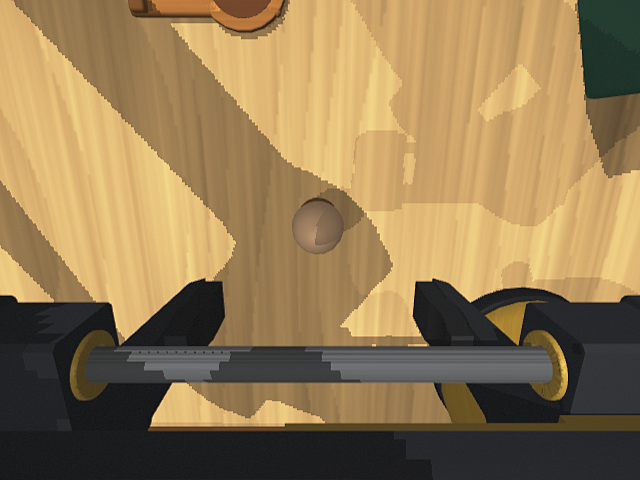

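View pics/sc9.png

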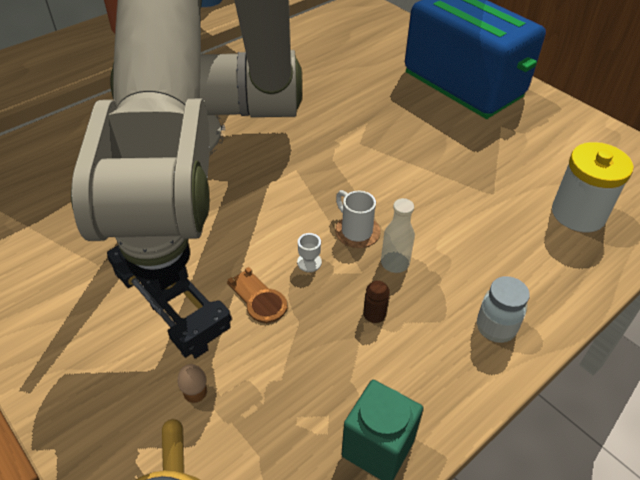

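View pics/s9.png

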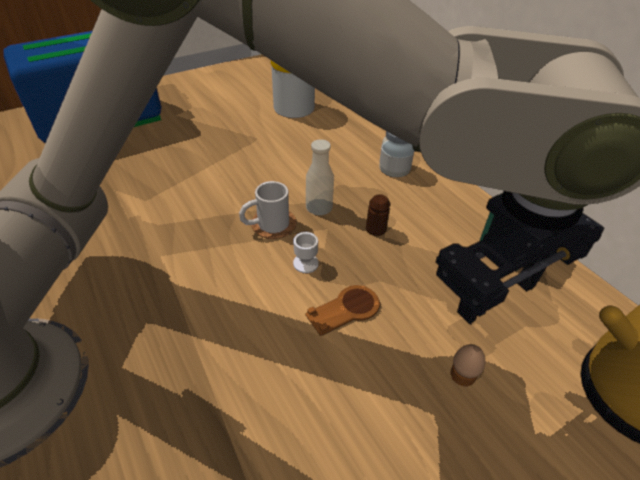

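Run:
```python
from h import *
im,c=snap("wrist")
print("kettle base",plane(c,(515,288),.01),plane(c,(470,302),.01),plane(c,(440,395),.01))
lab=cv2.cvtColor(im,cv2.COLOR_BGR2LAB)
cv2.imwrite("pics/c9.png",cv2.resize(im[180:275,265:370],None,fx=6,fy=6,interpolation=cv2.INTER_CUBIC))
b,cb=snap("side");print("kettle side",plane(cb,(583,375),0),plane(cb,(600,410),0),plane(cb,(610,316),.1))
for z in (.037,.04):print(plane(c,(318,227),z))
def egg(c0,im,box):
    x0,y0,x1,y1=box;h=cv2.cvtColor(im,cv2.COLOR_BGR2HSV)[y0:y1,x0:x1];print(h[h.shape[0]//2,::6].tolist())
egg(c,im,(265,180,370,275))
```

```text
kettle base [ 0.78735778 -0.39482177  0.01      ] [ 0.74511028 -0.4100861   0.01      ] [ 0.72655049 -0.52145621  0.01      ]
kettle side [ 0.75053768 -0.4183337   0.        ] [ 0.72401241 -0.46665052  0.        ] [ 0.77777433 -0.39329348  0.1       ]
[ 0.59394076 -0.32621071  0.037     ]
[ 0.59394475 -0.325418    0.04      ]
[[17, 122, 149], [18, 120, 153], [17, 121, 156], [17, 120, 155], [18, 119, 156], [14, 95, 140], [15, 100, 158], [15, 100, 163], [14, 99, 167], [14, 98, 138], [14, 99, 134], [14, 94, 127], [14, 96, 117], [16, 107, 110], [18, 121, 126], [17, 122, 170], [17, 122, 170], [18, 121, 171]]
```

View pics/c9.png

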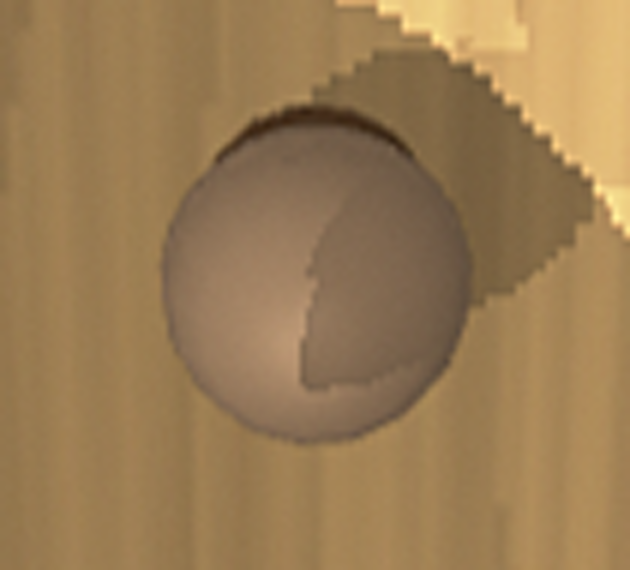

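Run:
```python
from h import *
x,y=.5938,-.3258
line_to([x,y,.10],v=.12);line_to([x,y,.0445],v=.06,contact_N=6);print(get_tool_pos())
f0=get_wrist_force();gripper_close();print(get_grip_width(),get_wrist_force()-f0)
line_to([x,y,.09],v=.06);line_to([x,y,.18],v=.15);print(get_grip_width(),get_t())
snap("wrist","w10");snap("side","s10");print(get_tool_pos())
```

```text
[ 0.59400172 -0.32595351  0.04494664]
0.4797627497891707 [-1.12869796  0.6992558   0.91356233]
0.48412291628069937 43.875
[ 0.59345373 -0.32554583  0.17849319]
```

View pics/w10.png

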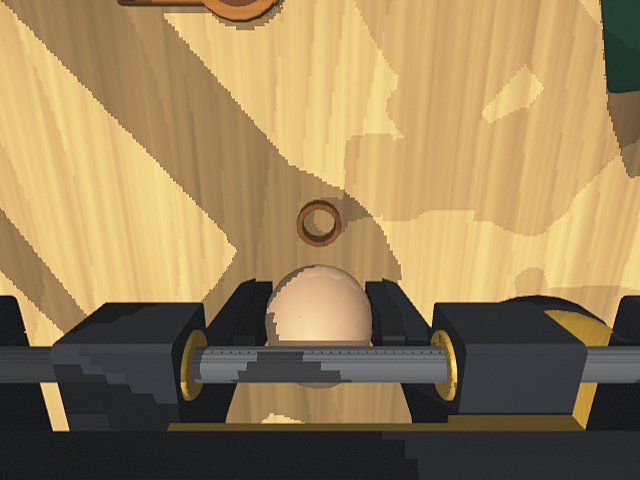

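View pics/s10.png

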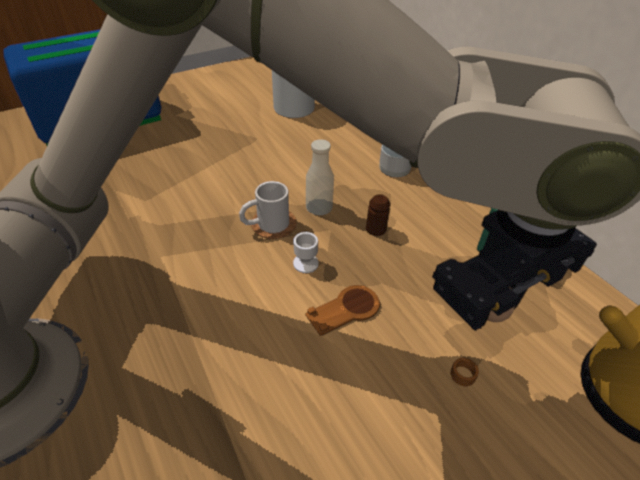

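Run:
```python
from h import *
im,c=snap("wrist");print("stand",plane(c,(319.2,223),.02))
d=get_image("wrist");c8=cam(d,[ 0.50366922,-0.0109461,0.19919485],ori(0));print("cup",plane(c8,(319.6,231.5),.06))
x,y=.5038,-.011
line_to([.5938,-.3258,.2],v=.2);line_to([x,y,.2],v=.2);line_to([x,y,.105],v=.12)
snap("side","s11");snap("scene","sc11");snap("wrist","w11");print(get_t(),get_tool_pos())
```

```text
stand [ 0.59370533 -0.32309257  0.02      ]
cup [ 0.50453175 -0.01073773  0.06      ]
47.2 [ 0.50407819 -0.01106258  0.10564928]
```

View pics/s11.png

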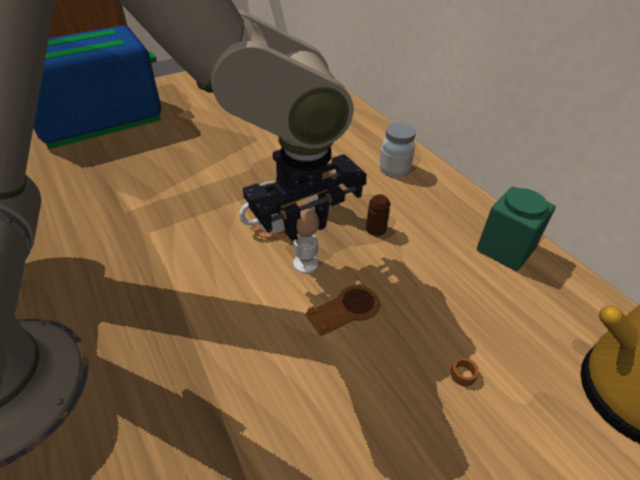

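View pics/w11.png

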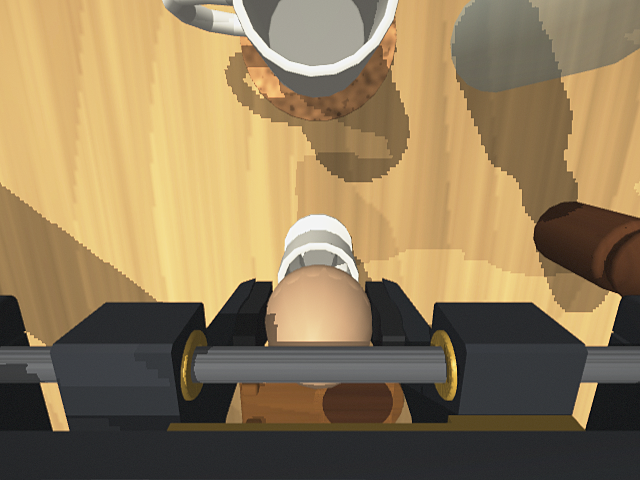

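Run:
```python
from h import *
x,y=.504,-.0118
line_to([x,y,.09],v=.06)
r=line_to([x,y,.0775],v=.015,contact_N=2.5);print(r,get_tool_pos(),get_wrist_force(),get_t())
snap("side","s12");snap("wrist","w12")
```

```text
True [ 0.50392989 -0.01177844  0.08164038] [ 0.12036684 -0.15115258  3.03714095] 48.1833
```

View pics/s12.png

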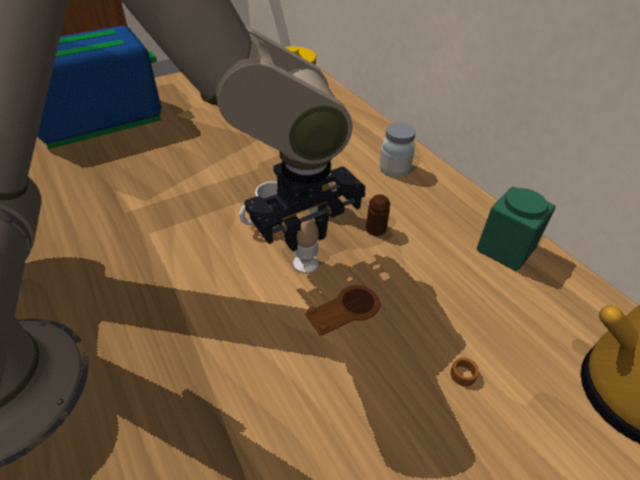

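View pics/w12.png

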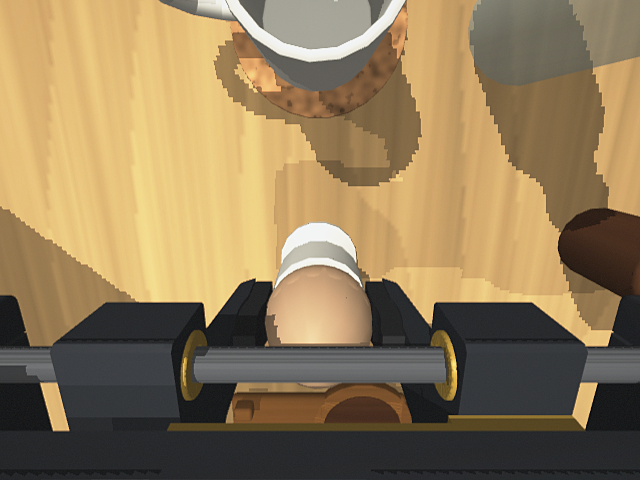

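Run:
```python
from h import *
open_jaws();hold(.3);print(get_grip_width(),get_wrist_force())
im,c=snap("wrist","w13")
line_to([.504,-.0118,.2],v=.12)
im,c=snap("wrist","w14");print(get_tool_pos(),get_t())
move_ptp([.40,-.25,.35],ori(0));snap("side","s14");snap("scene","sc14");print(get_t())
```

```text
0.9967713320399043 [ 0.20532674 -0.25717993 -0.46713016]
[ 0.50374057 -0.01175315  0.19929048] 50.625
51.875
```

View pics/w14.png

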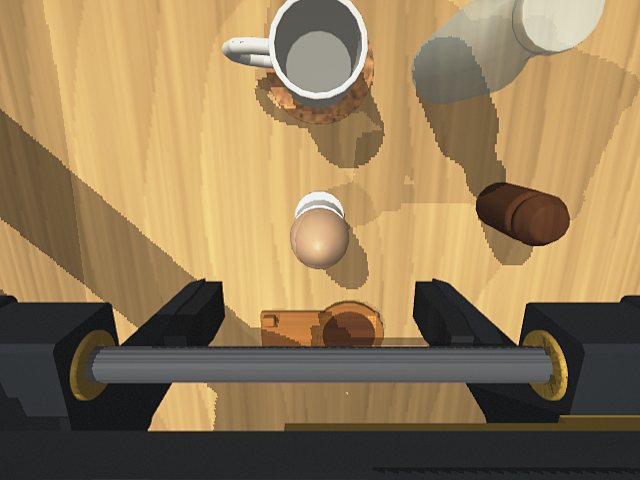

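View pics/s14.png

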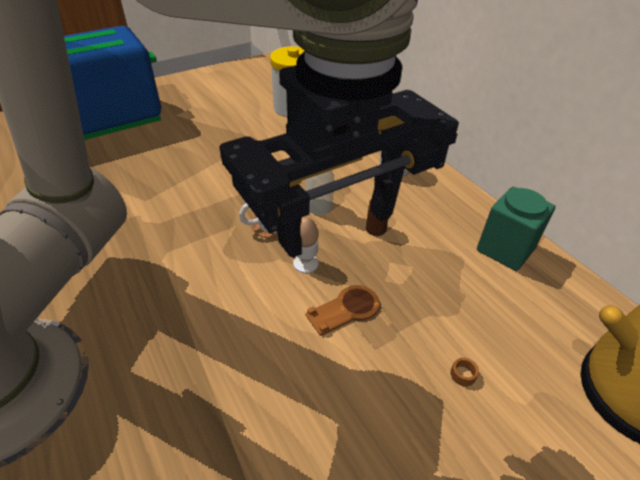

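View pics/sc14.png

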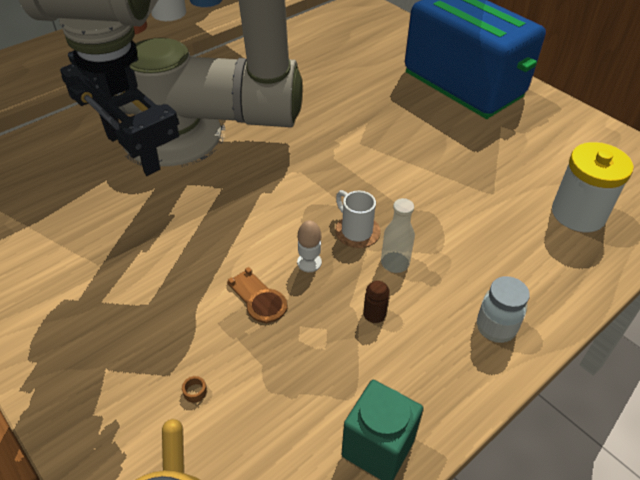

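Run:
```python
from h import *
d=get_image("wrist");c=cam(d,[ 0.50374057,-0.01175315,0.19929048],ori(0))
print("egg ball",plane(c,(320,236.5),.073),"cup foot",plane(c,(319.5,213),.004),"mug",plane(c,(319,51),.082),"bottle lip",plane(c,(559,18),.15))
a,ca=snap("scene");p0=cv2.imread("pics/scene0.png");print("salt diff",np.abs(a[275:325,362:392].astype(int)-p0[275:325,362:392]).mean())
sign_off();print(get_t())
```

```text
egg ball [ 0.50487266 -0.01183039  0.073     ] cup foot [ 0.50464144 -0.00919073  0.004     ] mug [0.50401627 0.11098046 0.082     ] bottle lip [0.60823665 0.10977568 0.15      ]
salt diff 10.790444444444445
the job is handed in; nothing more can be done
the job is handed in; nothing more can be done
```

The breakfast place is laid and the job handed in after about 52 s of the 109 s allowed. `sign_off` gives no verdict, so these are my own last camera checks:

| Thing | Measured position (x, y) in m | Check |
|---|---|---|
| Mug | (0.504, 0.111–0.114) | within about 3 mm of the coaster centre at (0.503, 0.114) |
| Milk bottle | (0.608, 0.110–0.115) | axes about 104–105 mm from the mug (limits 90–120), within about 4 mm sideways |
| Egg cup | (0.504, -0.011) | about 125 mm from both the coaster and the spoon rest, within about 1 mm of their line |
| Egg | (0.505, -0.012) | about 1–3 mm from the cup axis and upright in the last pictures |

The contact height when I set the egg down, 0.0816 m, agreed with the expected seated height to about 0.5 mm. The gripper was open and clear of everything.

These checks disagreed or were weak:
- **Mug and bottle by triangulation:** the hand-picked scene and side pixels missed each other by up to 5 mm. The wrist camera, one view each time with the given heights, disagreed by 3–5 mm in y between views. All of these values are within limits.
- **Egg's y before grasping:** it came out 2–3 mm different measured on the egg and on its stand. I used a position between the two.
- **Salt pot:** it stands at the same pixels as at the start by eye. My numeric before/after picture comparison gave a mean difference of 10.8 grey levels, so it was inconclusive. Changed shadows probably explain it, but I did not confirm that. I also did not triangulate the pot again.

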